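# Gather the nuts in the tote's cut-down corner and hold it over the bowl

### The job

Lift the small plywood tote by its handle and tilt it until all five loose steel nuts have slid together into its cut-down corner (the one with the pouring lip), holding that corner in the air over the wooden bowl so that I can pick the nuts out by hand. Finish while still holding the tote tilted and still there, clear of the bowl and the bench; spill no nut, and leave the bowl and the other things on the bench where they are.

Things in the scene. Friction and masses are not known exactly. Their poses are not given: they have to be found in the camera images.
- tote: open plywood tote, 200 (x) x 150 (y) mm outside, walls 60 high, walls and floor 6 thick, 0.3 to 0.5 kg. Origin: centre of underside, z up. Bar handle along x, between end posts 30 wide, 128 high. At the -x, -y corner both walls are cut to 34 high for 50 mm, with a flat lip, 50 wide, jutting 23 out at that edge. Nut friction in it 0.17 to 0.27: a 35 degree tilt with that corner lowest gathers them
- tote_grip (a point): centre of the bar handle (188 mm long along the tote's x, 18 wide, 22 high), 115 mm above the tote's underside at the middle of the tote; grip across the bar's 18 mm width (the tote's y)
- tote_corner (a point): inner floor corner of the tote at the cut-down corner, where the nuts must gather: at x -94 mm, y -69 mm, z 6 mm in the tote's frame
- bowl: loose turned wooden bowl, rim radius 85 mm, 55 mm high, wall 6 mm, 0.3 kg. Origin: centre of its underside, on the bench; z up
- nut0: loose steel hexagon nut (one of five alike), 24 mm across flats, 13 mm thick, 33 g, lying flat on the tote's floor at the start. Origin: centre of its underside
- nut1: loose steel hexagon nut (one of five alike), 24 mm across flats, 13 mm thick, 33 g, lying flat on the tote's floor at the start. Origin: centre of its underside
- nut2: loose steel hexagon nut (one of five alike), 24 mm across flats, 13 mm thick, 33 g, lying flat on the tote's floor at the start. Origin: centre of its underside
- nut3: loose steel hexagon nut (one of five alike), 24 mm across flats, 13 mm thick, 33 g, lying flat on the tote's floor at the start. Origin: centre of its underside
- nut4: loose steel hexagon nut (one of five alike), 24 mm across flats, 13 mm thick, 33 g, lying flat on the tote's floor at the start. Origin: centre of its underside
- glue_jar: bystander: amber jar with black cap, 60 mm diameter, 85 mm high, standing; origin at the centre of its underside
- screwdriver: bystander: screwdriver lying flat, 200 mm long, 26 mm thick; origin under its middle
- wood_cup: bystander: empty turned wooden cup, 76 mm across the rim, 75 mm high; origin at the centre of its underside

How it is judged:
By the outcome, as a careful person would: the job done as asked, in the order asked, and still so for the second after the job is handed in, while the arm keeps its last pose, push and grip.
It also fails if it takes over 40 s, if anything falls off the work surface, if the arm or the gripper's body presses on something with over 40 N, if the wrist force passes 120 N, or if a joint passes its speed limit or range.

### The arm

A 6-joint arm with a two-finger parallel gripper is mounted at the origin on the work surface. World frame = base frame: x ahead of the robot, y to its left, z up, the work surface at z = 0. Lengths are in m, angles in rad, forces in N, time in s.
With the tool pointing down it reaches from about 0.425 to 0.95 m from the base axis. Payload 3.5 kg.
Tool frame: the origin (TCP) lies on the centre line of the jaws, within the pads' length; the fingertips stand 14 mm ahead of it and the grasp point (between the pads) lies 5 mm behind it (ctrl.finger_overhang is the distance from the TCP to the fingertips, in m); z points along the fingers, y is the line along which they close (so a half turn about z gives the same grasp; the last joint's range is limited). The gripper opens to 85 mm and grips with 20 to 120 N. Pads are 22 mm wide; open, the fingers measure 114 mm over their backs; the gripper's body (76 mm by 85 mm) begins 54 mm behind the grasp point. The pads swing forward as they close: fully open they stand 13 mm farther back than shut.
Start: joints at [-1.268, 0.286, 1.577, -0, 1.279, -0.15], TCP at [0.295, -0.607, 0.245] pointing down, gripper open.
Joint ranges: [-2.77, 2.77], [-0.9, 2.22], [0.21, 2.48], [-1.53, 4.67], [0.24, 2.81], [-2.84, 2.84]. Speed limits (rad/s): [2.79, 2.79, 3.14, 3.14, 3.14, 3.14].

### API

Orientations are given as a unit quaternion [x, y, z, w].
In Python, from plant import ctrl gives the robot as it stands.
- The arm moves only by the tool send_rows, never from a script. Its argument "moves" is text: rows parted by semicolons, each of 7 numbers parted by spaces: the turn, a rotation vector about the tool's x, y, z in units of 360 degrees (1.0 is 360 degrees), then the shift along the tool's x, y, z in units of 20 cm (1.0 is 20 cm), then the gripper's target within -1 to 1 (fully open at 1, half-way at 0, shut at -1). A call has 1 to 12 rows; each row is the pose to reach, as a shift and turn from the pose commanded when the call began, along the tool's axes at that moment, turning the shorter way round; what a row does not reach only later rows make up. A row lasts 1/8 s, in which the tool goes at most 62.5 mm and 10.7 degrees, less where a joint would pass 70% of its speed; a pose out of reach is approached as far as the arm can. A call with a number of a shift or a turn outside -1 to 1 is refused whole. A call with a gripper value outside its range is refused whole. The fingers move at their own pace and stop on an object; "newtons" is the grip in N (left out, the last holds). Time passes only in rows, so rows that repeat a pose let the fingers close. It gives the time, the measured TCP pose, the force, the opening and the grip force at its end, in the units of the state.
- ctrl.get_state(): the state, without advancing time (a new reading comes with each control period).
- ctrl.read_camera(name): name is "side" or "top"; returns a dict with "image" (384x512x3 uint8, red, green, blue), "fovy" (degrees; the focal length in pixels is half the picture's height over the tangent of half this angle, whatever the lens; pixels are square), "cx", "cy" (the principal point, pixels), "extrinsics" (4x4, takes a point from camera to world coordinates). Camera axes: x right, y up, looking along -z (the intrinsics and any distortion apply to the point x, -y, -z); pixel columns grow to the right and rows downward; lengths in m; the calibration is good to about 2 mm. A picture is of the moment at which its call begins. There is no depth.
- ctrl.sign_off(): hands the job in; it is judged then, once.
The state is a dict: "time": time; "qpos": joint angles; "dq": joint speeds; "joint_efforts": joint torques, N m; "eef_pos": TCP position; "tcp_rot": TCP orientation; "contact_force": force on the tool from outside, world axes, zero at the start; "wrist_torque": the same for the moment, N m; "opening": opening from 0.0 (shut) to 1.0 (fully open); "finger_force": force on a finger pad.
Only numpy, scipy, OpenCV 4.12 (cv2) and the standard library are available. Lean on these libraries where they do the work, as an engineer would, in place of code of your own. Each camera call takes 0.05 s, during which the arm holds its last target. There are 200 camera calls.

## Working session

There is one attempt and no reset: what is moved stays moved. The work goes in short steps, Python scripts to look and compute and a tool call to move; the robot and the scene stay as the last step left them, time stands still between calls to the robot, and variables do not carry over. Pictures are saved under pics/ and viewed, at most 10 in all, crops included, and the job is handed in when it is done.

Besides the shell and the picture viewer there is one more tool, called after "Call:" by a JSON object that holds its "op" and its "data", one argument or row to a line. send_rows: Moves the arm, as the interface text tells. Its arguments: {"type":"object","properties":{"moves":{"type":"string"},"newtons":{"type":"number"}},"required":["moves"]}

```bash
mkdir -p pics; ls; cat > h.py <<'E'
from plant import ctrl
import numpy as np, cv2
from scipy.spatial.transform import Rotation as R
E
python3 - <<'E'
from h import *
for n in ("top","side"):
    c=ctrl.read_camera(n); cv2.imwrite(f"pics/{n}0.png",cv2.resize(c["image"][:,:,::-1],(800,600),interpolation=cv2.INTER_CUBIC))
    print({k:v for k,v in c.items() if k!="image"})
print(ctrl.get_state())
E
```

```text
pics
{'fovy': 47.4542320387345, 'cx': 257.9534693851839, 'cy': 192.48244243907052, 'extrinsics': array([[ 0.02282301,  0.98259339, -0.184362  ,  0.34374069],
       [-0.99962917,  0.01968924, -0.01881099, -0.01522714],
       [-0.01485361,  0.18472296,  0.98267838,  1.20691403],
       [ 0.        ,  0.        ,  0.        ,  1.        ]])}
{'fovy': 46.55004705476403, 'cx': 245.5858233640484, 'cy': 192.5231237224089, 'extrinsics': array([[-0.91031079,  0.259599  , -0.32240133,  0.25155728],
       [-0.41392021, -0.56699654,  0.71216921,  0.65129858],
       [ 0.00207797,  0.78174374,  0.62359635,  0.6833563 ],
       [ 0.        ,  0.        ,  0.        ,  1.        ]])}
{'time': 0.1, 'qpos': array([-1.26799937e+00,  2.87142434e-01,  1.57802753e+00, -1.11197689e-05,
        1.27861279e+00, -1.49992886e-01]), 'dq': array([-0.00054204, -0.00245231, -0.00396909,  0.00038473, -0.00204458,
       -0.00076857]), 'joint_efforts': array([ 1.24854429e-03, -4.07293868e+01, -2.93698436e+01, -1.05855675e-04,
        3.45086271e-03, -7.13212870e-06]), 'eef_pos': array([ 0.29515434, -0.60642041,  0.24404355]), 'tcp_rot': array([ 9.74480998e-01,  2.24467335e-01, -8.88893817e-05, -1.09144598e-03]), 'contact_force': array([ 0.23569597,  0.52405589, -0.04029534]), 'wrist_torque': array([ 0.02016436, -0.01074933, -0.00370286]), 'finger_force': 0.0, 'opening': 1.0000256218205723}
```

View pics/top0.png

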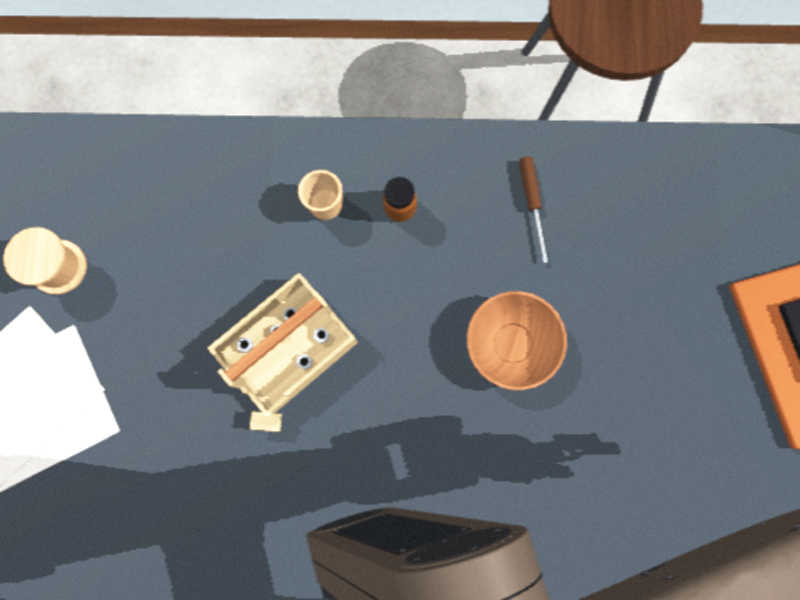

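View pics/side0.png

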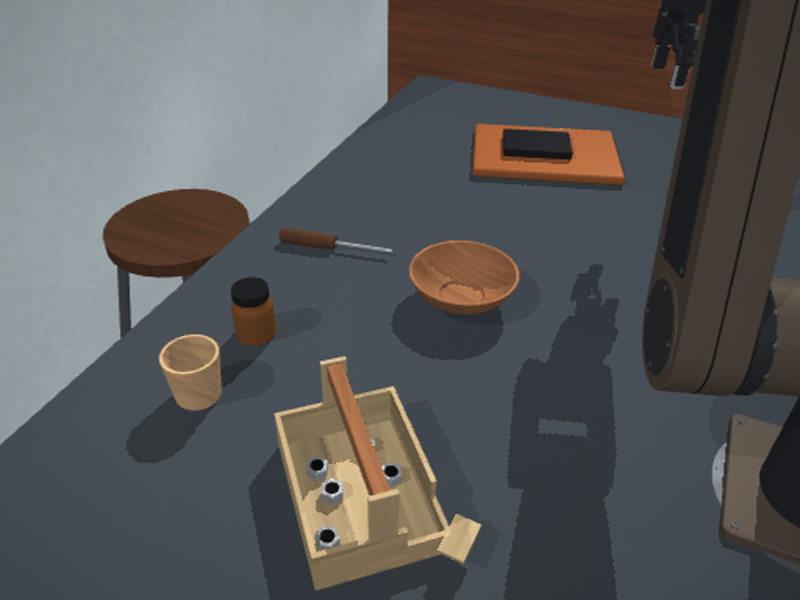

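The top view shows the tote's bar from (229,377) to (318,303), with its lip at (266,422) and the bowl rim centred at (517,340). In the side view the bar runs from (377,492) to (337,366), the lip is at (460,538) and the rim is at about (464,275). I'll triangulate from these.

```bash
cat >> h.py <<'E'
def ray(c,u,v):
    f=192/np.tan(np.radians(c["fovy"]/2)); E=c["extrinsics"]
    d=E[:3,:3]@np.array([(u-c["cx"])/f,-(v-c["cy"])/f,-1]); return E[:3,3],d/np.linalg.norm(d)
def tri(c1,p1,c2,p2):
    (a,d),(b,e)=ray(c1,*p1),ray(c2,*p2)
    s=np.linalg.lstsq(np.stack([d,-e],1),b-a,rcond=None)[0]
    P,Q=a+s[0]*d,b+s[1]*e
    return (P+Q)/2,np.linalg.norm(P-Q)
def onz(c,p,z):
    a,d=ray(c,*p); return a+d*(z-a[2])/d[2]
E
python3 - <<'E'
from h import *
np.set_printoptions(precision=4,suppress=True)
t=ctrl.read_camera("top");s=ctrl.read_camera("side")
k=512/800
for n,a,b in [("near",(229.5,377),(377,492)),("far",(318,303.5),(337,366)),("bowlrim",(517,340),(464,274)),("lip",(266,422),(460,538)),("jarcap",(400,192),(250,290)),("cup",(321,190),(190,355))]:
    print(n,tri(t,np.array(a)*k,s,np.array(b)*k), onz(t,np.array(a)*k,{"near":.126,"far":.126,"bowlrim":.055,"lip":.034,"jarcap":.085,"cup":.075}[n])[:2])
for n,p in [("sd handle",(528,160)),("sd tip",(545,260))]: print(n,onz(t,np.array(p)*k,.013))
for n in "top","side":
    im=ctrl.read_camera(n)["image"][:,:,::-1]
    cv2.imwrite(f"pics/{n}z.png",cv2.resize(im[165:285,120:250] if n=="top" else im[220:380,160:330],None,fx=4.5 if n=="top" else 3.6,fy=4.5 if n=="top" else 3.6,interpolation=cv2.INTER_CUBIC))
E
```

```text
near (array([0.4221, 0.28  , 0.1214]), np.float64(0.007617823485337319)) [0.4181 0.2776]
far (array([0.5402, 0.1432, 0.1227]), np.float64(0.0006531650641118039)) [0.5393 0.1426]
bowlrim (array([ 0.4969, -0.1894,  0.0452]), np.float64(0.0009772395372996212)) [ 0.4961 -0.1878]
lip (array([0.3502, 0.2361, 0.0295]), np.float64(0.0006915837508648722)) [0.3498 0.235 ]
jarcap (array([0.7476, 0.0161, 0.0776]), np.float64(3.027568999294828e-07)) [0.7449 0.0159]
cup (array([0.7512, 0.1546, 0.0682]), np.float64(0.0019316784922630648)) [0.7497 0.154 ]
sd handle [ 0.8367 -0.217   0.013 ]
sd tip [ 0.6472 -0.2454  0.013 ]
```

View pics/topz.png

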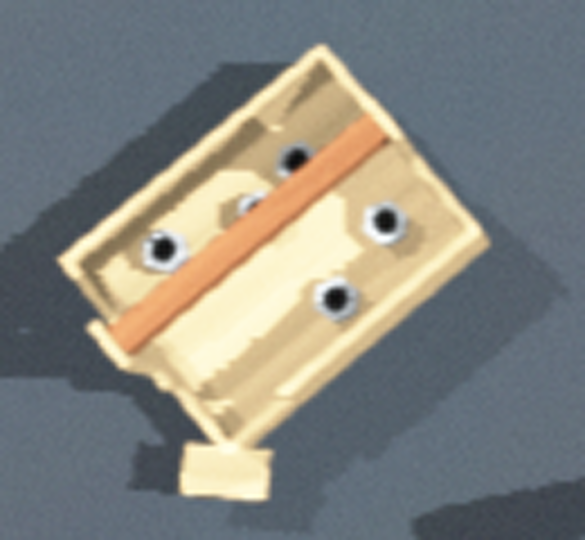

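View pics/sidez.png

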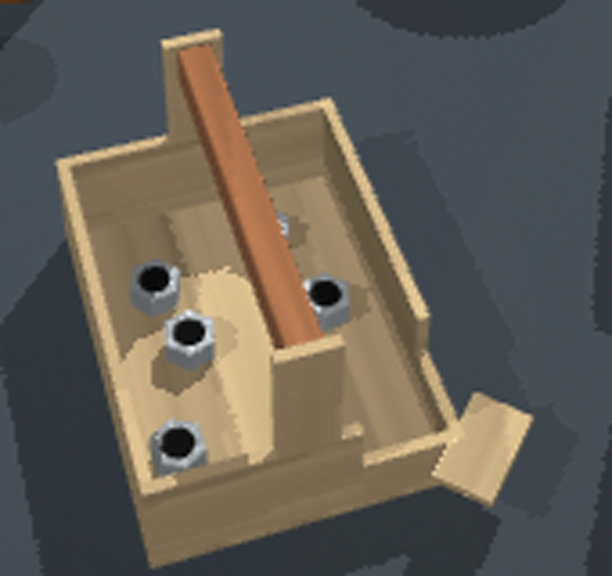

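```bash
cat >> h.py <<'E'
np.set_printoptions(precision=4,suppress=True)
TY=-48.5  # tote yaw, deg
def toteR(yaw,tilt=0,phi=45):
    """tote rotation: yaw, then tilt (deg) with direction -x,-y (phi) lowest"""
    p=np.radians(phi); d=np.array([-np.cos(p),-np.sin(p),0]); n=np.cross([0,0,1],d)
    return R.from_euler("z",yaw,degrees=True)*R.from_rotvec(n*np.radians(tilt))
G=R.from_matrix(np.diag([-1,1,-1]))   # tote -> tool
def move(pos,Rt):
    s=ctrl.get_state(); q=R.from_quat(s["tcp_rot"])
    rv=(q.inv()*Rt).as_rotvec()/(2*np.pi); sh=q.inv().apply(np.array(pos)-s["eef_pos"])/.2
    print("turn",rv.round(4),"shift",sh.round(4),"rows",round(max(np.linalg.norm(sh)*200/62.5,np.linalg.norm(rv)*360/10.7),1))
E
python3 - <<'E'
from h import *
c={n:ctrl.read_camera(n) for n in("top","side")}
for a,b in [((146.2,240.6),(242.2,315.3)),((204.7,193.9),(214.7,234.4))]:
    print(tri(c["top"],a,c["side"],b),onz(c["top"],a,.124),onz(c["side"],b,.124))
move((.47,-.5,.3),toteR(TY)*G)
E
```

```text
(array([0.422 , 0.281 , 0.1223]), np.float64(0.004109349742610341)) [0.4199 0.28   0.124 ] [0.4236 0.2824 0.124 ]
(array([0.5426, 0.141 , 0.1191]), np.float64(0.0023103947868899637)) [0.5406 0.1399 0.124 ] [0.5413 0.1455 0.124 ]
turn [-0.     -0.0001 -0.2932] shift [ 1.0193 -0.0985 -0.2743] rows 9.9
```

Call:
{"op": "send_rows", "data": {
  "moves": "0 0 -0.1 0.4 -0.03 -0.1 1;0 0 -0.2 0.8 -0.06 -0.2 1;0 0 -0.292 1 -0.1 -0.27 1;0 0 -0.292 1 -0.1 -0.27 1;0 0 -0.292 1 -0.1 -0.27 1;0 0 -0.292 1 -0.1 -0.27 1;0 0 -0.292 1 -0.1 -0.27 1;0 0 -0.292 1 -0.1 -0.27 1;0 0 -0.292 1 -0.1 -0.27 1;0 0 -0.292 1 -0.1 -0.27 1;0 0 -0.292 1 -0.1 -0.27 1"
}}

```text
time: 1.78
eef_pos: [0.4664, -0.5015, 0.2993]
tcp_rot: [0.415, 0.91, -0.0, -0.0]
contact_force: [-0.0, -0.3, 0.6]
opening: 0.999
finger_force: 0.0
```

```bash
sed -i 's/^TY=-48.5/TY=-49/' h.py; python3 - <<'E'
from h import *
s=ctrl.get_state(); print(s["time"],s["eef_pos"],s["qpos"])
move((.58,-.3,.29),toteR(TY)*G)
move((.58,-.1,.28),toteR(TY)*G)
move((.5,.1,.25),toteR(TY)*G)
E
```

```text
1.775 [ 0.4664 -0.5015  0.2993] [-0.9695  0.2742  1.4934 -0.      1.374  -1.6845]
turn [-0.     -0.     -0.0001] shift [0.3882 1.0893 0.0465] rows 3.7
turn [-0.     -0.     -0.0001] shift [1.1433 1.7449 0.0965] rows 6.7
turn [-0.     -0.     -0.0001] shift [2.1606 2.0985 0.2466] rows 9.7
```

Call:
{"op": "send_rows", "data": {
  "moves": "0 0 0 0.35 0.5 0 1;0 0 0 0.7 1 0 1;0 0 0 0.7 1 0 1;0 0 0 0.7 1 0 1;0 0 0 0.7 1 0 1"
}}

```text
time: 2.4
eef_pos: [0.5261, -0.261, 0.2998]
tcp_rot: [0.413, 0.911, 0.0, 0.0]
contact_force: [0.2, -0.9, 0.3]
opening: 0.999
finger_force: 0.0
```

Call:
{"op": "send_rows", "data": {
  "moves": "0 0 0 0.5 0.5 0 1;0 0 0 1 1 0.1 1;0 0 0 1 1 0.1 1;0 0 0 1 1 0.1 1;0 0 0 1 1 0.1 1;0 0 0 1 1 0.1 1"
}}

```text
time: 3.15
eef_pos: [0.5447, 0.0188, 0.2791]
tcp_rot: [0.414, 0.91, -0.0, -0.0]
contact_force: [-0.7, -0.9, -0.7]
opening: 0.998
finger_force: 0.0
```

Call:
{"op": "send_rows", "data": {
  "moves": "0 0 0 0.5 0.2 0.2 1;0 0 0 0.94 0.4 0.35 1;0 0 0 0.94 0.4 0.35 1;0 0 0 0.94 0.4 0.35 1;0 0 0 0.94 0.4 0.35 1;0 0 0 0.94 0.4 0.35 1"
}}

```text
time: 3.9
eef_pos: [0.4827, 0.2105, 0.2099]
tcp_rot: [0.415, 0.91, 0.0, 0.001]
contact_force: [0.4, -0.3, -0.7]
opening: 1.002
finger_force: 0.0
```

```bash
python3 - <<'E'
from h import *
s=ctrl.get_state(); print(s["time"],s["eef_pos"],s["qpos"],s["contact_force"])
move((.4823,.211,.110),toteR(TY)*G)
for n in ("top","side"):
    c=ctrl.read_camera(n); cv2.imwrite(f"pics/{n}1.png",c["image"][:,:,::-1])
a,b=cv2.imread("pics/top1.png"),cv2.imread("pics/side1.png")
cv2.imwrite("pics/c1.png",np.hstack([cv2.resize(a[130:290,100:260],(400,400),interpolation=2),cv2.resize(b[180:380,130:330],(400,400),interpolation=2)]))
E
```

```text
3.9 [0.4827 0.2105 0.2099] [ 0.2188 -0.0101  1.9735 -0.0009  1.1771 -0.4955] [ 0.4484 -0.2712 -0.749 ]
turn [ 0.0001  0.0002 -0.0002] shift [ 0.0037 -0.      0.4997] rows 1.6
```

View pics/c1.png

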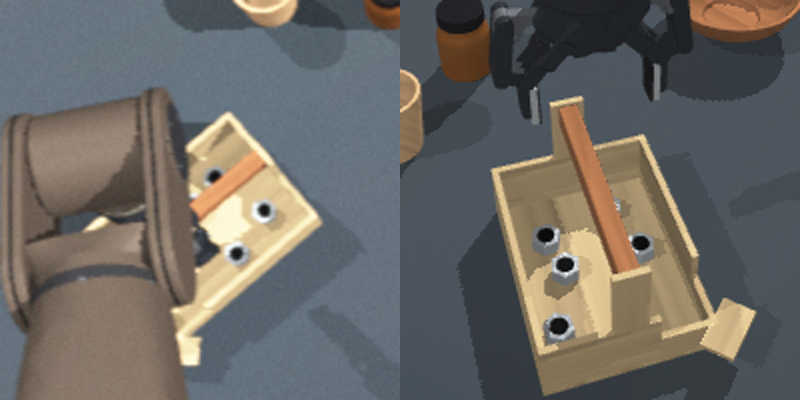

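Fingers (right half, near (535,105) and (655,80)) straddle the bar line. I'll descend and grip.

Call:
{"op": "send_rows", "data": {
  "moves": "0 0 0 0 0 0.15 1;0 0 0 0 0 0.3 1;0 0 0 0 0 0.42 1;0 0 0 0 0 0.5 1;0 0 0 0 0 0.5 1;0 0 0 0 0 0.5 1"
}}

```text
time: 4.75
eef_pos: [0.4825, 0.2119, 0.1105]
tcp_rot: [0.414, 0.91, 0.001, 0.001]
contact_force: [-0.1, -0.6, -0.1]
opening: 0.999
finger_force: 0.0
```

Call:
{"op": "send_rows", "data": {
  "moves": "0 0 0 0 0 0 0;0 0 0 0 0 0 -0.3;0 0 0 0 0 0 -0.6;0 0 0 0 0 0 -1;0 0 0 0 0 0 -1;0 0 0 0 0 0 -1;0 0 0 0 0 0 -1;0 0 0 0 0 0 -1",
  "newtons": 90
}}

```text
time: 5.75
eef_pos: [0.4818, 0.2121, 0.1098]
tcp_rot: [0.414, 0.91, 0.0, 0.0]
contact_force: [-0.9, 1.1, 5.1]
opening: 0.194
finger_force: 88.9
```

Call:
{"op": "send_rows", "data": {
  "moves": "0 0 0 0 0 -0.03 -1;0 0 0 0 0 -0.08 -1;0 0 0 0 0 -0.17 -1;0 0 0 0 0 -0.29 -1;0 0 0 0 0 -0.42 -1;0 0 0 0 0 -0.55 -1;0 0 0 0 0 -0.68 -1;0 0 0 0 0 -0.8 -1;0 0 0 0 0 -0.9 -1;0 0 0 0 0 -0.97 -1;0 0 0 0 0 -1 -1;0 0 0 0 0 -1 -1"
}}

```text
time: 7.25
eef_pos: [0.4814, 0.2119, 0.3092]
tcp_rot: [0.414, 0.91, -0.0, -0.0]
contact_force: [-0.3, -0.0, -4.6]
opening: 0.193
finger_force: 88.0
```

```bash
python3 - <<'E'
from h import *
s=ctrl.get_state(); print(s["time"],s["eef_pos"],s["qpos"],s["contact_force"],s["finger_force"])
bowl=np.array([.497,-.189])
for phi in (45,40):
  Rt=toteR(TY-40,36,phi)
  off=Rt.apply([-.094,-.069,.006-.115]); low=Rt.apply([-.1,-.075,-.115])[2]
  # bar centre is 5 mm behind TCP along tool z
  bar=np.array([*(bowl-off[:2]),.055+.05-low]); tcp=bar+Rt.apply([0,0,-.005])
  print(phi,off,low,tcp); move(tcp,Rt*G); move(tcp+[0,0,.03],toteR(TY-40)*G)
E
```

```text
7.25 [0.4814 0.2119 0.3092] [ 0.2217 -0.0903  1.8666  0.      1.3655 -0.495 ] [-0.2741 -0.0399 -4.6016] 87.98629403114319
45 [-0.0087  0.033  -0.1559] -0.16577166846417335 [ 0.5078 -0.224   0.2667]
turn [-0.0431 -0.0925  0.1076] shift [-1.7302 -1.3324  0.2124] rows 7.0
turn [-0.     -0.      0.1113] shift [-1.7302 -1.3324  0.0624] rows 7.0
40 [-0.014   0.0277 -0.1566] -0.16640049777946844 [ 0.5129 -0.2189  0.2674]
turn [-0.0349 -0.0959  0.1076] shift [-1.7276 -1.2961  0.2093] rows 6.9
turn [-0.     -0.      0.1113] shift [-1.7276 -1.2962  0.0593] rows 6.9
```

```bash
cat >> h.py <<'E'
def goal(tilt,yaw=-79,phi=45,clear=.05,bowl=np.array([.497,-.189])):
  Rf=toteR(yaw,36,phi); Rt=toteR(yaw,tilt,phi)
  off=Rf.apply([-.094,-.069,.006-.115]); low=Rf.apply([-.1,-.075,-.115])[2]
  bar=np.array([*(bowl-off[:2]),.055+clear-low]); tcp=bar+Rt.apply([0,0,-.005])
  print(tilt,tcp); move(tcp,Rt*G)
E
python3 - <<'E'
from h import *
goal(0); goal(36)
E
```

```text
0 [ 0.5113 -0.22    0.2658]
turn [-0.     -0.      0.0835] shift [-1.7263 -1.3059  0.2172] rows 7.0
36 [ 0.5137 -0.2216  0.2667]
turn [-0.0506 -0.0876  0.0807] shift [-1.7405 -1.3021  0.2124] rows 7.0
```

Call:
{"op": "send_rows", "data": {
  "moves": "0 0 0 -0.02 -0.015 0 -1;0 0 0.002 -0.06 -0.045 0 -1;0 0 0.005 -0.12 -0.09 0 -1;0 0 0.01 -0.2 -0.15 0 -1;0 0 0.015 -0.29 -0.22 0 -1;0 0 0.02 -0.39 -0.3 0 -1;0 0 0.025 -0.49 -0.38 0 -1;0 0 0.03 -0.59 -0.46 0 -1;0 0 0.034 -0.69 -0.54 0 -1;0 0 0.038 -0.78 -0.61 0 -1;0 0 0.04 -0.85 -0.66 0 -1;0 0 0.04 -0.9 -0.7 0 -1"
}}

```text
time: 8.75
eef_pos: [0.4941, -0.0169, 0.3093]
tcp_rot: [0.525, 0.851, 0.0, -0.0]
contact_force: [0.3, 0.7, -4.7]
opening: 0.195
finger_force: 87.9
```

```bash
python3 - <<'E'
from h import *
goal(0)
E
```

```text
0 [ 0.5113 -0.22    0.2658]
turn [-0.     -0.      0.0434] shift [-0.9462 -0.3778  0.2174] rows 3.3
```

Call:
{"op": "send_rows", "data": {
  "moves": "0 0 0 -0.03 -0.012 0 -1;0 0 0.003 -0.09 -0.036 0 -1;0 0 0.007 -0.17 -0.07 0 -1;0 0 0.012 -0.27 -0.11 0 -1;0 0 0.018 -0.38 -0.15 0 -1;0 0 0.024 -0.49 -0.195 0 -1;0 0 0.03 -0.6 -0.24 0 -1;0 0 0.035 -0.7 -0.28 0 -1;0 0 0.039 -0.79 -0.315 0 -1;0 0 0.042 -0.87 -0.345 0 -1;0 0 0.0434 -0.92 -0.368 0 -1;0 0 0.0434 -0.946 -0.378 0 -1"
}}

```text
time: 10.25
eef_pos: [0.5115, -0.2192, 0.3092]
tcp_rot: [0.636, 0.772, 0.0, -0.0]
contact_force: [0.1, -0.0, -4.9]
opening: 0.197
finger_force: 87.9
```

```bash
python3 - <<'E'
from h import *
print(ctrl.get_state()["qpos"])
goal(18,clear=.07);goal(36,clear=.07)
E
```

```text
[-0.5873 -0.019   1.7984  0.0003  1.3627 -0.7797]
18 [ 0.5126 -0.2208  0.286 ]
turn [-0.0354 -0.0354  0.    ] shift [-0.0089  0.0037  0.116 ] rows 1.7
36 [ 0.5137 -0.2216  0.2867]
turn [-0.0707 -0.0708  0.    ] shift [-0.0138  0.0086  0.1124] rows 3.4
```

Call:
{"op": "send_rows", "data": {
  "moves": "-0.002 -0.002 0 0 0 0 -1;-0.005 -0.005 0 0 0 0 -1;-0.008 -0.008 0 0 0 0 -1;-0.011 -0.011 0 0 0 0 -1;-0.014 -0.014 0 0 0 0 -1;-0.017 -0.017 0 0 0 0 -1;-0.02 -0.02 0 0 0 0 -1;-0.023 -0.023 0 0 0 0 -1;-0.026 -0.026 0 0 0 0 -1;-0.029 -0.029 0 0 0 0 -1;-0.032 -0.032 0 0 0 0 -1;-0.035 -0.035 0 -0.01 0 0 -1"
}}

```text
time: 11.75
eef_pos: [0.5118, -0.2206, 0.3093]
tcp_rot: [0.628, 0.763, 0.015, 0.155]
contact_force: [-0.9, 0.2, -5.4]
opening: 0.195
finger_force: 88.1
```

```bash
python3 - <<'E'
from h import *
print(ctrl.get_state()["qpos"])
goal(36,clear=.07)
E
```

```text
[-0.5885 -0.1789  1.9661 -0.0016  1.0421 -0.7808]
36 [ 0.5137 -0.2216  0.2867]
turn [-0.0355 -0.0356  0.0001] shift [ 0.0182 -0.0163  0.1105] rows 1.7
```

Call:
{"op": "send_rows", "data": {
  "moves": "-0.002 -0.002 0 0 0 0 -1;-0.005 -0.005 0 0 0 0 -1;-0.008 -0.008 0 0 0 0 -1;-0.011 -0.011 0 0 0 0 -1;-0.014 -0.014 0 0 0 0 -1;-0.017 -0.017 0 0 0 0 -1;-0.02 -0.02 0 0 0 0 -1;-0.023 -0.023 0 0 0 0 -1;-0.026 -0.026 0 0 0 0 -1;-0.03 -0.03 0 0.01 -0.01 0.02 -1;-0.033 -0.033 0 0.01 -0.01 0.04 -1;-0.0355 -0.0355 0 0.018 -0.016 0.05 -1"
}}

```text
time: 13.25
eef_pos: [0.5105, -0.2195, 0.2978]
tcp_rot: [0.605, 0.734, 0.03, 0.307]
contact_force: [-0.0, 0.3, -4.9]
opening: 0.194
finger_force: 88.3
```

Call:
{"op": "send_rows", "data": {
  "moves": "0 0 0 0 0 0 -1;0 0 0 0 0 0 -1;0 0 0 0 0 0 -1;0 0 0 0 0 0 -1"
}}

```text
time: 13.75
eef_pos: [0.5109, -0.2197, 0.2986]
tcp_rot: [0.605, 0.734, 0.03, 0.307]
contact_force: [0.2, -1.0, -6.3]
opening: 0.195
finger_force: 88.3
```

```bash
python3 - <<'E'
from h import *
print(ctrl.get_state()["qpos"])
goal(36,clear=.06)
for n in ("top","side"):
    c=ctrl.read_camera(n); cv2.imwrite(f"pics/{n}2.png",c["image"][:,:,::-1])
a,b=cv2.imread("pics/top2.png"),cv2.imread("pics/side2.png")
cv2.imwrite("pics/c2.png",np.hstack([cv2.resize(a[110:310,230:430],(400,400),interpolation=2),cv2.resize(b[30:230,190:390],(400,400),interpolation=2)]))
E
```

```text
[-0.5872 -0.315   2.1553 -0.0052  0.6745 -0.7768]
36 [ 0.5137 -0.2216  0.2767]
turn [-0.0001 -0.0002  0.0001] shift [ 0.0358 -0.0357  0.0985] rows 0.4
```

View pics/c2.png

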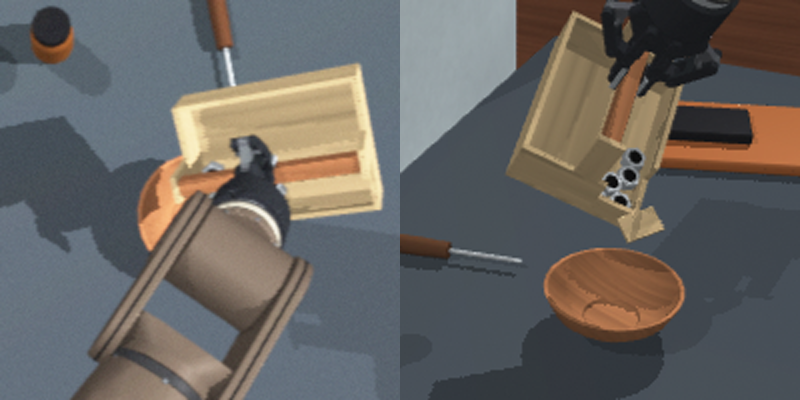

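The nuts are mostly at the corner: four in the side view near (620,180), with glints in the top view at (212,168) and (278,188). I'll enlarge both.

```bash
python3 - <<'E'
import cv2,numpy as np
a,b=cv2.imread("pics/top2.png"),cv2.imread("pics/side2.png")
cv2.imwrite("pics/c3.png",np.hstack([cv2.resize(a[165:235,300:370],(400,400),interpolation=2),cv2.resize(b[80:170,270:360],(400,400),interpolation=2)]))
E
```

```text
(no output)
```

View pics/c3.png

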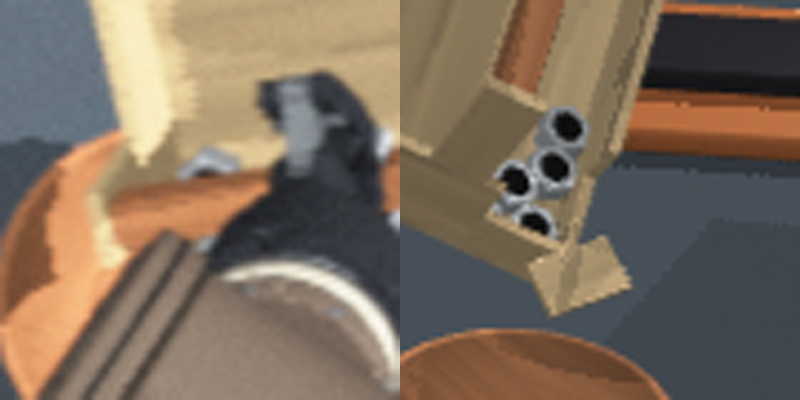

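```bash
cat >> h.py <<'E'
def pose():
    s=ctrl.get_state(); q=R.from_quat(s["tcp_rot"])*G; o=s["eef_pos"]+q.apply([0,0,.005])-q.apply([0,0,.115]); return o,q
def tfl(c,p,z=.019):
    o,q=pose(); a,d=ray(c,*p); a=q.inv().apply(a-o); d=q.inv().apply(d); return (a+d*(z-a[2])/d[2])*1000
E
python3 - <<'E'
from h import *
t=ctrl.read_camera("top");s=ctrl.read_camera("side")
o,q=pose(); print("corner",o+q.apply([-.094,-.069,.006]),"low",o+q.apply([-.1,-.075,0]))
for p in [(385,140),(205,160),(390,215),(205,240)]: print("top",tfl(t,(300+p[0]*.175,165+p[1]*.175)))
for p in [(568,126),(554,167),(516,182),(535,223),(495,208)]: print("side",tfl(s,(270+(p[0]-400)*.225,80+p[1]*.225)))
f=192/np.tan(np.radians(s["fovy"]/2))
for w in [(-94,-69,6),(-100,-75,34),(-94,69,6),(94,-69,6),(-100,75,60),(-100,0,128)]:
    for n,c in (("s",s),("t",t)):
        E=c["extrinsics"];P=o+q.apply(np.array(w)/1000); x=E[:3,:3].T@(P-E[:3,3]); f=192/np.tan(np.radians(c["fovy"]/2))
        u=np.array([c["cx"]-f*x[0]/x[2],c["cy"]+f*x[1]/x[2]])
        print(w,n,u, "crop",(u-[270,80])/.225+[400,0] if n=="s" else (u-[300,165])/.175)
E
```

```text
corner [ 0.4938 -0.1869  0.1465] low [ 0.491  -0.185   0.1367]
top [ -5.949  -14.8395  19.    ]
top [-79.8744 -12.6332  19.    ]
top [-10.0236 -46.7341  19.    ]
top [-87.3406 -47.3727  19.    ]
side [-15.9312 -58.3387  19.    ]
side [-43.1602 -57.7787  19.    ]
side [-61.8126 -41.1189  19.    ]
side [-79.3636 -57.0942  19.    ]
side [-81.6395 -34.9143  19.    ]
(-94, -69, 6) s [300.9723 140.1459] crop [537.6546 267.3152]
(-94, -69, 6) t [336.1029 213.6971] crop [206.3021 278.2693]
(-100, -75, 34) s [308.0212 138.0729] crop [568.9831 258.1018]
(-100, -75, 34) t [331.9244 220.5723] crop [182.425 317.556]
(-94, 69, 6) s [245.9883 114.017 ] crop [293.2815 151.1865]
(-94, 69, 6) t [323.884  159.7166] crop [136.4798 -30.1909]
(94, -69, 6) s [320.4117  77.6088] crop [624.052  -10.6277]
(94, -69, 6) t [417.0378 203.9398] crop [668.7875 222.5129]
(-100, 75, 60) s [250.5198 102.6961] crop [313.4213 100.8716]
(-100, 75, 60) t [315.5428 163.7399] crop [88.8161 -7.2004]
(-100, 0, 128) s [295.402  101.8606] crop [512.8976  97.158 ]
(-100, 0, 128) t [315.824  205.0663] crop [ 90.423  228.9501]
```

Four nuts sit against the −y wall or in the corner and one is on the −x wall. The row is wedged, with its last nut about 79 mm from the corner. I'll rock the tilt towards −x to close the pile up.

```bash
python3 - <<'E'
from h import *
o,q=pose()
s=ctrl.get_state();qq=R.from_quat(s["tcp_rot"])
bar=s["eef_pos"]+q.apply([0,0,.005])
for ph,t in ((30,36),(15,36),(8,36),(45,36)):
    Rt=toteR(-79,t,ph); print(ph); move(bar+Rt.apply([0,0,-.005]),Rt*G)
E
```

```text
30
turn [ 0.0192 -0.0151 -0.0078] shift [-0.0024 -0.003  -0.0003] rows 0.9
15
turn [ 0.042  -0.0246 -0.0151] shift [-0.0041 -0.0063 -0.0012] rows 1.7
8
turn [ 0.0533 -0.0269 -0.0183] shift [-0.0046 -0.0079 -0.0017] rows 2.1
45
turn [-0.0002 -0.0003  0.0001] shift [-0.  0. -0.] rows 0.0
```

Call:
{"op": "send_rows", "data": {
  "moves": "0.01 -0.008 -0.004 0 0 0 -1;0.019 -0.015 -0.008 0 0 0 -1;0.03 -0.02 -0.012 0 0 0 -1;0.042 -0.025 -0.015 0 0 0 -1;0.047 -0.026 -0.017 0 0 0 -1;0.053 -0.027 -0.018 0 0 0 -1;0.053 -0.027 -0.018 0 0 0 -1;0.042 -0.025 -0.015 0 0 0 -1;0.03 -0.02 -0.012 0 0 0 -1;0.019 -0.015 -0.008 0 0 0 -1;0 0 0 0 0 0 -1;0 0 0 0 0 0 -1"
}}

```text
time: 15.45
eef_pos: [0.5095, -0.2209, 0.2984]
tcp_rot: [0.606, 0.734, 0.029, 0.307]
contact_force: [-0.7, 0.6, -5.6]
opening: 0.195
finger_force: 88.3
```

```bash
python3 - <<'E'
from h import *
o,q=pose();print(ctrl.get_state()["time"]); print("corner",o+q.apply([-.094,-.069,.006]))
goal(36,clear=.06)
t=ctrl.read_camera("top")["image"][:,:,::-1];b=ctrl.read_camera("side")["image"][:,:,::-1]
cv2.imwrite("pics/c4.png",np.hstack([cv2.resize(t[165:235,300:370],(400,400),interpolation=2),cv2.resize(b[80:170,270:360],(400,400),interpolation=2)]))
E
```

```text
15.45
corner [ 0.4925 -0.1883  0.1465]
36 [ 0.5137 -0.2216  0.2767]
turn [-0.0005  0.0001 -0.0001] shift [ 0.0403 -0.0271  0.0992] rows 0.4
```

View pics/c4.png

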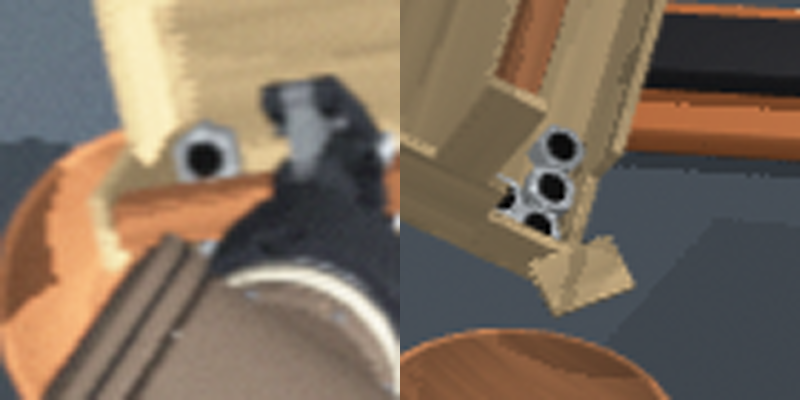

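The rows are now packed into the corner in an L: three nuts along −y at (540,220), (550,185) and (560,145), and two along −x at (507,200) and in the top view at (205,158). All are touching and within about 64 mm of the corner, which is over the bowl's centre. I'll let it settle and hand in.

Call:
{"op": "send_rows", "data": {
  "moves": "0 0 0 0 0 0 -1;0 0 0 0 0 0 -1;0 0 0 0 0 0 -1;0 0 0 0 0 0 -1"
}}

```text
time: 16.05
eef_pos: [0.5109, -0.2194, 0.2982]
tcp_rot: [0.605, 0.735, 0.03, 0.307]
contact_force: [-0.1, 0.5, -5.4]
opening: 0.197
finger_force: 88.3
```

```bash
python3 - <<'E'
from h import *
print(ctrl.sign_off())
E
```

```text
the job is handed in; nothing more can be done
None
```

The job is handed in at 16 s: the tote is held still, tilted 36°, with all five nuts touching in an L at the cut-down corner (farthest about 64 mm from it), none spilled, and that corner about 8 cm above the rim near the centre of the untouched bowl.

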